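# Hold a paint test panel flush on the colour reader

## Robot

A 6-joint arm with a two-finger parallel gripper is mounted at the origin on the work surface. World frame = base frame: x ahead of the robot, y to its left, z up, the work surface at z = 0. Lengths are in m, angles in rad, forces in N, time in s.
With the tool pointing down it reaches from about 0.25 to 0.725 m from the base axis. Payload 4 kg.
Tool frame: the origin (TCP) lies on the front face of the gripper's body, between the roots of the fingers; the fingertips stand 73 mm ahead of it and the grasp point (between the pads) lies 54 mm ahead of it; z points along the fingers, y is the line along which they close (so a half turn about z gives the same grasp; the last joint's range is limited). The gripper opens to 85 mm and grips with 20 to 120 N. Pads are 22 mm wide; open, the fingers measure 114 mm over their backs; the gripper's body (76 mm by 85 mm) begins 54 mm behind the grasp point. The pads swing forward as they close: fully open they stand 13 mm farther back than shut.
Start: joints at [-1.104, 0.241, 0.005, 1.335, 0, 1.571], TCP at [0.225, -0.447, 0.304] pointing down, gripper open.
Joint ranges: [-2.72, 2.72], [-1.05, 1.87], [-1.09, 1.28], [-1.99, 2.15], [-1.42, 1.44], [-3.14, 3.14]. Speed limits (rad/s): [2.79, 2.79, 3.14, 3.14, 3.14, 3.14].

## Interface

Orientations are given as a unit quaternion [x, y, z, w].
In Python, from workcell import bot gives the robot as it stands. The module is installed in compiled form; this text tells all that it offers.
- The arm moves only by the tool step_arm, never from a script. Its argument "rows" is a list of rows, each a list of 2 entries, a list of its own where there are three numbers: the shift along the tool's x, y, z in mm, then the turn about the tool's z in degrees. A call has 1 to 12 rows; each row is the pose to reach, as a shift and turn from the pose commanded when the call began, along the tool's axes at that moment; what a row does not reach only later rows make up. A row lasts 1/8 s, in which the tool goes at most 62.5 mm and 10.7 degrees, less where a joint would pass 70% of its speed; a pose out of reach is approached as far as the arm can. A call with a gripper value outside its range is refused whole. "claw" is the gripper's target within -1 to 1 (shut at 1, half-way at 0, fully open at -1), set as the call begins (left out, the last holds). The fingers move at their own pace and stop on an object; the grip force is fixed at half the most. Time passes only in rows, so rows that repeat a pose let the fingers close. It gives the time, the measured TCP pose, the force, the opening and the grip force at its end, in the units of the state.
- bot.get_obs(): the state, without advancing time (a new reading comes with each control period).
- bot.camera(name): name is "side" or "top" or "wrist"; returns (picture, depth): 400x640x3 uint8, red, green, blue; 400x640 float32, m along the optical axis (not along the pixel's ray), 0 where there is no reading.
- bot.camera_params(name): a dict with "fx", "fy", "cx", "cy" (pixels), "D" ([k1, k2, p1, p2, k3] as OpenCV has them; the pictures are not rectified), "pose" (4x4, takes a point from camera to world coordinates). Camera axes: x right, y up, looking along -z (the intrinsics and any distortion apply to the point x, -y, -z); pixel columns grow to the right and rows downward; lengths in m; the calibration is good to about 2 mm. A picture is of the moment at which its call begins: read the wrist's pose just before it. camera_params takes no time and is no camera call; for the wrist camera it gives the pose at the moment of the call.
- bot.job_done(): hands the job in; it is judged then, once.
Trained networks look in the newest picture that a camera, given by its name, has taken for a name from the list of things; names that differ only in an ending like _2 or _b are one class to them, and where a whole thing is asked for, a point or a joint stands for the part that bears it (a point fixed in the world has none). Each returns a list of dicts, best first, with "score" (0 to 1); they miss things now and then, are a little off and sometimes report something else, mostly with a low value. They report only what shows in the picture. A call takes as long as a camera call. They do not tell look-alikes from the thing itself.
- bot.trace(target, camera): "pixels" (400x640 bool, what is visible of it) and "uv" ([column, row] in pixels, amid what is visible of it).
The state is a dict: "clock": time; "joint_pos": joint angles; "joint_vel": joint speeds; "tau": joint torques, N m; "eef_pos": TCP position; "tool_rot": TCP orientation; "ft_force": force on the tool from outside, world axes, zero at the start; "ft_torque": the same for the moment, N m; "grip_width": finger opening in m; "grasp_force": force on a finger pad.
Only numpy, scipy, OpenCV 4.12 (cv2) and the standard library are available. Lean on these libraries where they do the work, as an engineer would, in place of code of your own. Each camera call takes 0.05 s, during which the arm holds its last target. There are 200 camera calls.

## Task

Swing the clear splash guard in front of the colour reader all the way down towards you, then pick up the blue test panel by its handle and set its flat underside flush on the reader's sloped face, covering the round black window with the panel centred on it. Finish while still gripping the handle and pressing the panel against the face with a light but definite push: the reading is taken in your hold, so do not let go. Leave the white panel and the other things on the bench where they are.

Things in the scene. Friction and masses are not known exactly. Their poses are not given: they have to be found in the camera images.
- blue_panel: The test panel to read, blue: plate 90 mm (x) by 60 mm (y) by 4 mm, with a handle in the middle of its top: a black pad 50 x 22 mm up to 8 mm high and on it a blue block 44 mm long in x, 14 mm thick in y, its top 42 mm above the underside. Lies flat, handle up, 0.13 to 0.25 kg. Origin: centre of the flat underside; z out of the handle. Either end may point up the slope.
- white_panel: The same panel in white, lying beside the blue one (they may be swapped). Leave it alone.
- reader: The colour reader, fixed to the bench, turned up to about 15 degrees either way. White base 210 mm (x, from -100 to +110) by 170 mm (y) by 90 mm high, with a blue ridge 50 mm long at the rear up to 120 mm high. Origin on the bench under its middle; -x is its front, towards the robot.
- stage: Rigid sloped face: flat grey plate 130 mm (x, up the slope) by 140 mm (y), locked at 14 to 28 deg from level, different each time, facing the robot and up. No ledge: only the hand keeps a panel there. It wants a push of about 10 N square to it (3 to 25 N is good). Origin: middle of its lower edge, on the surface, 100 mm above the bench, 65 mm in front of the reader's origin; z is the outward normal.
- window (a point): Centre of the round black window (32 mm across, white rim) in the middle of the sloped face, on its surface, 65 mm up the slope from the stage's origin. Axes as stage.
- guard (a joint): Opening of the clear splash guard, rad: 0 = upright in front of the face, 1.5 = swung down towards the robot, sticking out almost level 65 to 75 mm above the bench. Starts between 0 and 0.12. A light hinge (under 0.1 Nm of friction, damped): once pulled about 0.6 past upright it sinks down slowly by itself and stays down.
- guard_bar (a point): Middle of the orange round bar along the guard's free edge (14 mm thick, 160 mm long along the reader's y); 150 mm from the hinge. The guard below it is a clear 6 mm pane in a blue frame 10 mm thick. Behind the bar (the stage's side) there is free room above the face to hook it from above. Axes at joint 0 as reader.
- guard_hinge (a point): The guard's bottom hinge line, 64 mm above the bench, 115 mm in front of the reader's origin, along the reader's y.
- tin: Paint tin, 100 mm across, 120 mm high, loose bystander. Origin under its middle.
- beaker: Open steel beaker, 90 mm across, 110 mm high, loose bystander. Origin under its middle.
- jar: Amber jar, 60 mm across, 80 mm high, loose bystander. Origin under its middle.
- spatula: Spatula lying flat, bystander.
- applicator: Aluminium film applicator bar, 30 x 90 x 25 mm, bystander. Origin under its middle.
- thinner: White bottle, 70 mm across, 170 mm high, loose bystander. Origin under its middle.
There are look-alikes about, which are no part of the job. What is meant by the blue_panel is not red, and is the larger of those in its own colour.

How it is judged:
On the way, in this order (a step that is already met when the one before it is completed fails the run):
1. the splash guard is swung down (past 1.3 rad) (value of joint guard above 1.3 rad), for 0.2 s.
2. the blue panel is gripped and lifted clear of the bench (height (world z) of blue_panel above 0.05 m and contact force between the fingers and blue_panel above 2 N), for 0.2 s.
At the end, for the whole second after the job is handed in: Guard down (past 1.3 rad); blue panel still gripped (over 5 N), on the sloped face within 0.05 rad of parallel and 3 mm of touching, centre within 13 mm of the window's, pressed with 3 to 25 N, still; white panel and other bystanders within 30 mm of their starts (value of joint guard above 1.3 rad and contact force between the fingers and blue_panel above 5 N and contact force between blue_panel and stage between 3 and 25 N and angle between the z axis of blue_panel and the z axis of stage, either way round below 0.05 rad and z of blue_panel in the frame of window between -0.003 and 0.003 m and distance between blue_panel and window below 0.013 m and linear speed of blue_panel below 0.01 m/s and distance of each of white_panel, tin, beaker, jar, spatula, applicator, thinner from where it was at the start of the episode below 0.03 m); the arm keeps its last pose, push and grip.
It fails at once if the white panel or another bystander is shoved more than 30 mm (distance of any of white_panel, tin, beaker, jar, spatula, applicator, thinner from where it was at the start of the episode above 0.03 m).
It also fails if it takes over 54 s, if anything falls off the work surface, if the arm or the gripper's body presses on something with over 40 N, if the wrist force passes 120 N, or if a joint passes its speed limit or range.

## Working session

There is one attempt and no reset: what is moved stays moved. The work goes in short steps, Python scripts to look and compute and a tool call to move; the robot and the scene stay as the last step left them, time stands still between calls to the robot, and variables do not carry over. Pictures are saved under pics/ and viewed, at most 10 in all, crops included, and the job is handed in when it is done.

Besides the shell and the picture viewer there is one more tool, called after "Emit:" by a JSON object that holds its "api" and its "payload". step_arm: Moves the arm, as the interface text tells. Its arguments: {"type":"object","properties":{"rows":{"type":"array"},"claw":{"type":"number"}},"required":["rows"]}

```bash
mkdir -p pics; cat > h.py <<'E'
import numpy as np, cv2
from workcell import bot
from scipy.spatial.transform import Rotation as R
def pts(cam, mask, depth, P):
    v,u=np.nonzero(mask&(depth>0)); d=depth[v,u]
    K=np.array([[P['fx'],0,P['cx']],[0,P['fy'],P['cy']],[0,0,1]])
    n=cv2.undistortPoints(np.stack([u,v],1).astype(float).reshape(-1,1,2),K,np.array(P['D'])).reshape(-1,2)
    c=np.stack([n[:,0]*d,-n[:,1]*d,-d,np.ones_like(d)],1)
    return (c@np.array(P['pose']).T)[:,:3],u,v
def look(cam):
    P=bot.camera_params(cam); im,d=bot.camera(cam); return im,d,P
def save(im,name): cv2.imwrite('pics/'+name+'.png',im[:,:,::-1])
E
python3 - <<'E'
from h import *
o=bot.get_obs(); print(o['clock'],o['eef_pos'],o['tool_rot'],o['ft_force'])
a,d1,P1=look('top'); 
res=[]
for n in ['blue_panel','white_panel','guard_bar','stage','window','reader','tin','beaker','jar','applicator','thinner','spatula']:
    for t in bot.trace(n,'top')[:4]:
        p,u,v=pts('top',t['pixels'],d1,P1)
        if len(p): print(n,round(t['score'],2),np.round(t['uv']),len(p),np.round(np.median(p,0),3),np.round(np.percentile(p,98,0)-np.percentile(p,2,0),3))
b,d2,P2=look('side')
save(a,'top'); save(b,'side'); np.savez('s0.npz',a=a,d1=d1,b=b,d2=d2)
print(np.round(P1['pose'],2).tolist(),np.round(P2['pose'],2).tolist())
E
```

```text
0.0 [ 0.22479601 -0.44606379  0.30299247] [ 9.72882823e-01  2.31296030e-01 -2.40065998e-04 -1.04949078e-03] [-0.12416126  0.82559716 -0.21219501]
blue_panel 0.72 [294. 214.] 195 [0.542 0.049 0.004] [0.062 0.058 0.045]
blue_panel 0.48 [223. 210.] 177 [0.572 0.324 0.005] [0.064 0.044 0.041]
white_panel 0.62 [238. 247.] 377 [0.437 0.263 0.006] [0.088 0.06  0.051]
guard_bar 0.58 [347. 225.] 358 [ 0.509 -0.151  0.21 ] [0.039 0.153 0.228]
stage 0.57 [340. 196.] 1338 [ 0.634 -0.132  0.122] [0.121 0.134 0.047]
window 0.86 [344. 196.] 1267 [ 0.635 -0.134  0.122] [0.121 0.129 0.046]
reader 0.71 [341. 196.] 3077 [ 0.624 -0.132  0.117] [0.238 0.169 0.157]
tin 0.76 [415. 200.] 704 [ 0.61  -0.405  0.118] [0.093 0.092 0.12 ]
beaker 0.79 [205. 170.] 519 [0.714 0.383 0.048] [0.079 0.082 0.117]
beaker 0.6 [416. 240.] 219 [ 0.472 -0.41   0.078] [0.052 0.049 0.073]
jar 0.78 [420. 238.] 249 [ 0.475 -0.413  0.077] [0.053 0.073 0.094]
thinner 0.56 [456. 204.] 399 [ 0.597 -0.561  0.116] [0.062 0.052 0.166]
spatula 0.6 [193. 233.] 548 [0.494 0.425 0.005] [0.261 0.062 0.031]
[[0.0, 1.0, -0.06, 0.48], [-1.0, 0.01, 0.0, -0.04], [0.0, 0.06, 1.0, 1.86], [0.0, 0.0, 0.0, 1.0]] [[-0.99, 0.09, -0.14, 0.36], [-0.16, -0.62, 0.77, 1.22], [-0.02, 0.78, 0.63, 1.2], [0.0, 0.0, 0.0, 1.0]]
```

View pics/top.png

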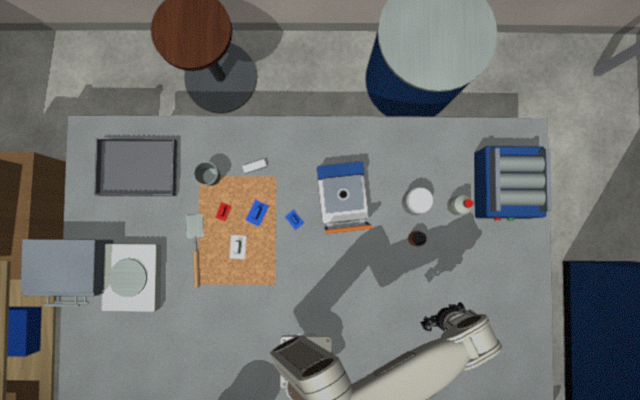

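View pics/side.png

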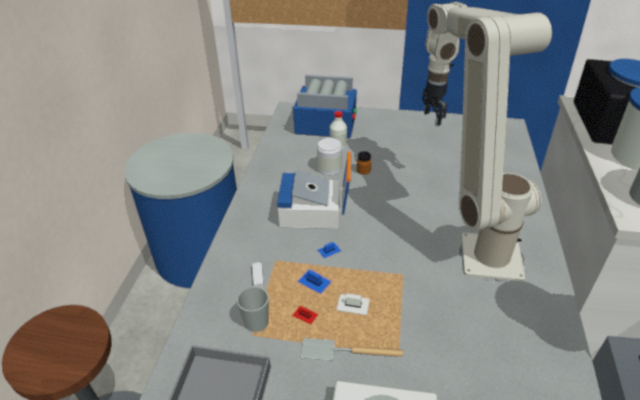

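The top view shows the large blue panel at (258,212), a small blue look-alike at (294,217), a red one at (223,211) and the white panel at (238,247). The window is at (343,195), and the guard is upright with its orange bar at (347,227).

```bash
cat > m1.py <<'E'
from h import *
z=np.load('s0.npz')
for cam,im,d in (('top',z['a'],z['d1']),('side',z['b'],z['d2'])):
    P=bot.camera_params(cam); h=cv2.cvtColor(im,cv2.COLOR_RGB2HSV)
    p,u,v=pts(cam,np.ones(d.shape,bool),d,P); H=h[v,u].astype(int)
    inb=lambda x0,x1,y0,y1,z0,z1:(p[:,0]>x0)&(p[:,0]<x1)&(p[:,1]>y0)&(p[:,1]<y1)&(p[:,2]>z0)&(p[:,2]<z1)
    # bar
    m=inb(.4,.62,-.3,0.02,.15,.3)&(H[:,0]<20)&(H[:,1]>150); q=p[m]; print(cam,'bar',len(q),q.mean(0).round(4),np.percentile(q[:,2],[2,50,98]).round(3))
    w,V=np.linalg.eigh(np.cov(q.T)); e=V[:,2]*np.sign(V[1,2]); print(' dir',e.round(3),'yaw',np.degrees(np.arctan2(-e[0],e[1])).round(2), 'ends',[ (q.mean(0)+e*t).round(3).tolist() for t in np.percentile((q-q.mean(0))@e,[1,99])])
    # stage plane
    m=inb(.56,.72,-.2,-.07,.1,.17)&(H[:,1]<80); q=p[m]
    for _ in range(5):
        c=q.mean(0); n=np.linalg.svd(q-c,full_matrices=False)[2][2]; n*=np.sign(n[2]); r=(q-c)@n; q=q[abs(r)<max(.004,1.5*r.std())]
    print(cam,'stage',len(q),c.round(4),n.round(4),'tilt',np.degrees(np.arccos(n[2])).round(2),'yaw',np.degrees(np.arctan2(-n[1],-n[0])).round(2), r.std().round(4))
    t=[t for t in bot.trace('window',cam)][:0] 
    # dark window
    m=inb(.58,.70,-.19,-.08,.1,.17)&(H[:,2]<70); print(' window',m.sum(),p[m].mean(0).round(4) if m.any() else '')
    # blue panel
    m=inb(.45,.65,.09,.25,.001,.06)&(H[:,0]>100)&(H[:,0]<130)&(H[:,1]>120); q=p[m]
    # flat plate by low points
    lo=q[q[:,2]<.012]; rect=cv2.minAreaRect((q[:,:2]*1000).astype(np.float32)); print(' blue',len(q),q.mean(0).round(4),rect)
    m2=inb(.45,.65,.09,.25,.025,.06); print(' handle',m2.sum(),p[m2].mean(0).round(4),cv2.minAreaRect((p[m2][:,:2]*1000).astype(np.float32)) if m2.sum()>3 else '')
E
python3 m1.py; python3 - <<'E'
import cv2
a=cv2.imread('pics/top.png'); b=cv2.imread('pics/side.png')
import numpy as np
x=cv2.resize(a[140:260,200:370],None,fx=4,fy=4)[:480,:680]
cv2.imwrite('pics/c1.png',x)
E
```

```text
top bar 146 [ 0.5036 -0.1503  0.2186] [0.211 0.219 0.227]
 dir [-0.115  0.993  0.005] yaw 6.62 ends [[0.512, -0.224, 0.218], [0.495, -0.072, 0.219]]
top stage 793 [ 0.636  -0.135   0.1226] [-0.3253 -0.0426  0.9446] tilt 19.15 yaw 7.46 0.0022
 window 35 [ 0.6309 -0.1346  0.121 ]
 blue 264 [0.5656 0.1914 0.0124] ((566.7852783203125, 192.2971954345703), (56.494808197021484, 86.17428588867188), 65.25322723388672)
 handle 48 [0.5671 0.1938 0.0403] ((567.9576416015625, 194.7128143310547), (16.6607723236084, 42.30009841918945), 68.60101318359375)
side bar 83 [ 0.5012 -0.1389  0.2205] [0.214 0.221 0.225]
 dir [-0.114  0.993 -0.012] yaw 6.54 ends [[0.511, -0.224, 0.222], [0.493, -0.071, 0.22]]
side stage 729 [ 0.6295 -0.1331  0.1236] [-0.3265 -0.0335  0.9446] tilt 19.16 yaw 5.85 0.002
 window 14 [ 0.6299 -0.1353  0.1258]
 blue 353 [0.564  0.1978 0.0148] ((564.8160400390625, 190.50250244140625), (55.672664642333984, 86.47440338134766), 64.5396728515625)
 handle 94 [0.5633 0.1951 0.0382] ((563.2389526367188, 193.06097412109375), (16.951824188232422, 43.68431854248047), 64.00807189941406)
```

View pics/c1.png

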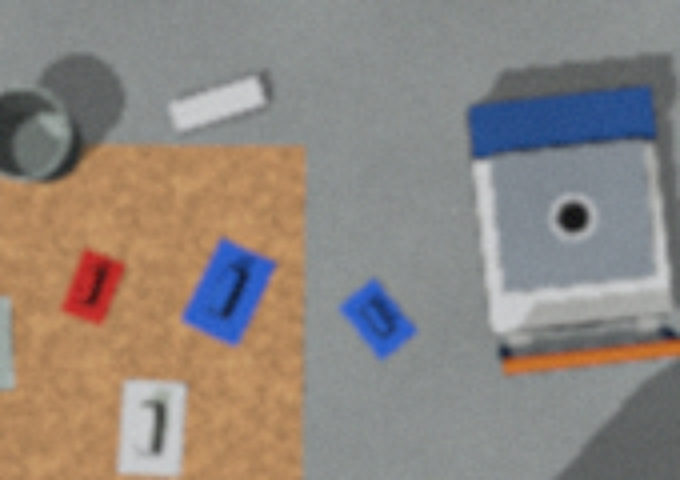

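Emit:
{"api": "step_arm", "payload": {"rows": [[[20, -5, -50], 5], [[60, -20, -50], 10], [[110, -35, -50], 15], [[160, -50, -50], 20], [[210, -66, -50], 20], [[260, -82, -50], 20], [[310, -98, -50], 20], [[360, -114, -50], 20], [[400, -126, -50], 20], [[411, -130, -50], 20], [[411, -130, -50], 20], [[411, -130, -50], 20]], "claw": 1}}

```text
clock: 2.3
eef_pos: [0.5328, -0.1464, 0.354]
tool_rot: [0.998, 0.058, -0.0, 0.0]
ft_force: [-0.3, -0.0, -0.0]
grip_width: 0.0002
grasp_force: 0.0
```

Emit:
{"api": "step_arm", "payload": {"rows": [[[0, 0, 40], 0], [[0, 0, 75], 0], [[0, 0, 88], 0], [[0, 0, 88], 0], [[-12, 0, 88], 0], [[-24, 0, 88], 0], [[-36, 0, 88], 0], [[-48, 0, 88], 0], [[-60, 0, 88], 0], [[-72, 0, 88], 0], [[-84, 0, 88], 0], [[-96, 0, 88], 0]]}}

```text
clock: 3.8
eef_pos: [0.4373, -0.1568, 0.2659]
tool_rot: [0.998, 0.059, -0.0, 0.0]
ft_force: [0.6, -1.6, 0.4]
grip_width: -0.0003
grasp_force: 0.0
```

```bash
cat > bar.py <<'E'
from h import *
for cam in ('top','side'):
    im,d,P=look(cam); h=cv2.cvtColor(im,cv2.COLOR_RGB2HSV)
    p,u,v=pts(cam,np.ones(d.shape,bool),d,P); H=h[v,u].astype(int)
    m=(H[:,0]<20)&(H[:,1]>150)&(p[:,0]>.3)&(p[:,0]<.56)&(p[:,1]>-.3)&(p[:,1]<0)&(p[:,2]>.03)&(p[:,2]<.25)
    print(cam,m.sum(),p[m].mean(0).round(4) if m.any() else '')
print(bot.get_obs()['clock'])
E
python3 bar.py
```

```text
top 17 [ 0.4176 -0.0882  0.1839]
side 42 [ 0.4158 -0.1238  0.1839]
3.9
```

Emit:
{"api": "step_arm", "payload": {"rows": [[[-12, 0, 0], 0], [[-12, 0, -30], 0], [[0, 0, -60], 0], [[20, -40, -60], 5], [[40, -80, -60], 12], [[62, -125, -60], 20], [[85, -170, -60], 27], [[108, -215, -60], 32], [[131, -260, -50], 32], [[154, -305, -30], 32], [[168, -332, 0], 32], [[168, -332, 0], 32]], "claw": -1}}

```text
clock: 5.4
eef_pos: [0.4434, -0.1555, 0.3007]
tool_rot: [0.984, -0.179, 0.003, -0.024]
ft_force: [-0.1, -0.3, 0.8]
grip_width: 0.0855
grasp_force: 0.0
```

```bash
python3 bar.py; python3 - <<'E'
from h import *
o=bot.get_obs(); print(o['eef_pos'],o['grip_width'])
im,d,P=look('wrist'); save(im,'w1')
p,u,v=pts('w',np.ones(d.shape,bool),d,P); H=cv2.cvtColor(im,cv2.COLOR_RGB2HSV)[v,u].astype(int)
bl=(abs(p[:,0]-.566)<.08)&(abs(p[:,1]-.193)<.08)&(H[:,0]>100)&(H[:,0]<130)&(H[:,1]>120)&(p[:,2]<.06)
print(cv2.minAreaRect((p[bl][:,:2]*1000).astype(np.float32)))
t=bl&(p[:,2]>.036)
print(t.sum(),p[t].mean(0),cv2.minAreaRect((p[t][:,:2]*1000).astype(np.float32)))
E
```

```text
top 30 [ 0.3651 -0.1077  0.0798]
side 65 [ 0.3697 -0.157   0.0825]
5.5
[ 0.44307611 -0.15529266  0.30037008] 0.08572106263699496
((567.2089233398438, 193.79446411132812), (64.96873474121094, 91.05479431152344), 65.1717758178711)
446 [0.56697731 0.18970281 0.04117294] ((567.2317504882812, 191.5615234375), (15.73846435546875, 42.25954818725586), 65.13075256347656)
```

View pics/w1.png

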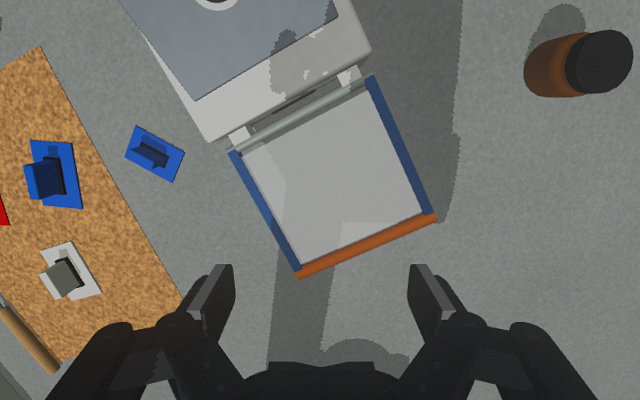

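The guard is down: the wrist view shows the pane lying flat, with its bar at about (365,245). The arm stalled before reaching the panel, so I'll check the joints.

```bash
python3 - <<'E'
from h import *
o=bot.get_obs(); print(o['clock'],o['joint_pos'],o['joint_vel'],o['tau'],o['ft_force'],o['tool_rot'])
print(R.from_quat(o['tool_rot']).as_matrix().round(3))
E
```

```text
5.55 [-0.36088058  0.18450938 -0.07483325  1.31474906  0.04865524  3.14054496] [ 0.0005859  -0.00283086  0.02208321  0.00540901 -0.00028598  0.00032627] [-1.10010391e-01 -3.40880656e+01  2.47656691e+01 -1.01043249e-02
  1.42676323e-01 -1.09981975e-04] [-0.12606556  0.10469132  0.61629048] [ 0.98355902 -0.17893361  0.00275771 -0.02422443]
[[ 0.936 -0.352  0.014]
 [-0.352 -0.935  0.047]
 [-0.003 -0.049 -0.999]]
```

Emit:
{"api": "step_arm", "payload": {"rows": [[[0, 0, 0], -10], [[0, 0, 0], -20], [[0, 0, 0], -30], [[0, 0, 0], -40], [[0, 0, 0], -50], [[0, 0, 0], -60], [[0, 0, 0], -70], [[0, 0, 0], -80], [[0, 0, 0], -80]]}}

```text
clock: 6.68
eef_pos: [0.4441, -0.1556, 0.3018]
tool_rot: [0.869, 0.494, 0.018, -0.016]
ft_force: [-0.7, 1.3, 0.2]
grip_width: 0.0854
grasp_force: 0.0
```

```bash
python3 - <<'E'
from h import *
o=bot.get_obs(); print(o['clock'],o['joint_pos'],o['eef_pos'])
print(R.from_quat(o['tool_rot']).as_matrix().round(3))
E
```

```text
6.675 [-0.36094376  0.18414242 -0.073014    1.31504949  0.04861558  1.7463919 ] [ 0.44407176 -0.15563478  0.30182481]
[[ 0.511  0.86   0.016]
 [ 0.858 -0.511  0.046]
 [ 0.048 -0.01  -0.999]]
```

Emit:
{"api": "step_arm", "payload": {"rows": [[[20, -4, 0], -9.6], [[55, -10, 5], -19.2], [[90, -17, 10], -28.8], [[130, -25, 20], -38.4], [[170, -34, 35], -48], [[210, -42, 55], -57.6], [[250, -50, 75], -67.2], [[290, -58, 95], -76.8], [[325, -65, 115], -86.4], [[345, -69, 125], -96], [[353, -70, 129], -96], [[353, -70, 129], -96]]}}

```text
clock: 8.18
eef_pos: [0.5654, 0.1891, 0.1901]
tool_rot: [0.215, 0.976, 0.024, 0.002]
ft_force: [0.4, -0.2, 1.0]
grip_width: 0.0859
grasp_force: 0.0
```

```bash
python3 - <<'E'
from h import *
o=bot.get_obs(); print(o['clock'],o['joint_pos'],o['eef_pos'])
M=R.from_quat(o['tool_rot']).as_matrix();print(M.round(3))
im,d,P=look('wrist'); save(im,'w2')
p,u,v=pts('w',np.ones(d.shape,bool),d,P); H=cv2.cvtColor(im,cv2.COLOR_RGB2HSV)[v,u].astype(int)
bl=(abs(p[:,0]-.566)<.08)&(abs(p[:,1]-.193)<.08)&(H[:,0]>100)&(H[:,0]<130)&(H[:,1]>120)&(p[:,2]<.06)
print(cv2.minAreaRect((p[bl][:,:2]*1000).astype(np.float32)))
t=bl&(p[:,2]>.034)
r=cv2.minAreaRect((p[t][:,:2]*1000).astype(np.float32));print(t.sum(),p[t].mean(0),r)
g=np.array([r[0][0]/1000,r[0][1]/1000,.033]); tcp=g-.054*M[:,2]; print('shift mm',(1000*M.T@(tcp-o['eef_pos'])).round(1))
E
```

```text
8.175 [0.30768024 0.48004771 0.04921679 1.11188562 0.0390141  0.74174639] [0.56539661 0.18911684 0.19006056]
[[-0.908  0.42   0.015]
 [ 0.42   0.906  0.046]
 [ 0.006  0.048 -0.999]]
((567.756103515625, 192.61846923828125), (59.77682113647461, 91.18578338623047), 64.76492309570312)
1000 [0.56499062 0.19380565 0.04195004] ((566.6430053710938, 193.10972595214844), (13.865741729736328, 44.11787414550781), 64.35650634765625)
shift mm [ -0.3  -3.4 103.1]
```

View pics/w2.png

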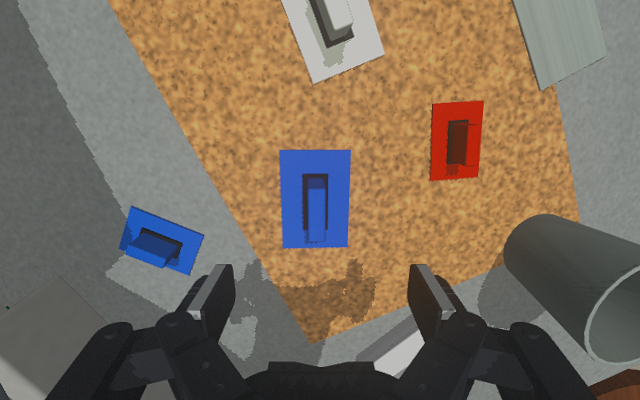

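The wrist view shows the blue panel at (315,198), lined up with the fingers. I'll descend and grip.

Emit:
{"api": "step_arm", "payload": {"rows": [[[0, -3, 35], 0.5], [[0, -3, 70], 0.5], [[0, -3, 95], 0.5], [[0, -3, 103], 0.5], [[0, -3, 103], 0.5]]}}

```text
clock: 8.85
eef_pos: [0.5659, 0.1903, 0.0877]
tool_rot: [0.219, 0.975, 0.024, 0.003]
ft_force: [0.5, 0.6, 0.5]
grip_width: 0.0856
grasp_force: 0.0
```

Emit:
{"api": "step_arm", "payload": {"rows": [[[0, 0, 0], 0], [[0, 0, 0], 0], [[0, 0, 0], 0], [[0, 0, 0], 0], [[0, 0, 0], 0], [[0, 0, 0], 0], [[0, 0, 0], 0], [[0, 0, 0], 0]], "claw": 1}}

```text
clock: 9.85
eef_pos: [0.5659, 0.1908, 0.0884]
tool_rot: [0.218, 0.976, 0.024, 0.003]
ft_force: [-2.1, -0.8, 7.0]
grip_width: 0.0132
grasp_force: 58.7
```

```bash
cat >> h.py <<'E'
def shift(tcp):
    o=bot.get_obs(); M=R.from_quat(o['tool_rot']).as_matrix()
    return (1000*M.T@(np.array(tcp)-o['eef_pos'])).round(1)
E
python3 - <<'E'
from h import *
print(shift([.566,.19,.27]),shift([.635,-.1365,.265]))
M=R.from_quat(bot.get_obs()['tool_rot']).as_matrix();print(M.round(3))
E
```

```text
[   0.4    8.1 -181.4] [-200.9 -257.9 -190.1]
[[-0.905  0.425  0.016]
 [ 0.425  0.904  0.045]
 [ 0.005  0.048 -0.999]]
```

Emit:
{"api": "step_arm", "payload": {"rows": [[[0, 1, -20], 0], [[0, 3, -60], 0], [[0, 5, -110], 0], [[0, 8, -160], 0], [[0, 8, -181], 0], [[-20, -20, -182], -4], [[-52, -60, -183], -10], [[-85, -105, -185], -16], [[-118, -150, -187], -24], [[-150, -192, -188], -24], [[-182, -234, -189], -24], [[-201, -258, -190], -24]]}}

```text
clock: 11.35
eef_pos: [0.6349, -0.1393, 0.2624]
tool_rot: [0.012, 1.0, 0.023, 0.007]
ft_force: [-0.5, 0.8, -2.0]
grip_width: 0.0128
grasp_force: 58.7
```

```bash
python3 - <<'E'
from h import *
o=bot.get_obs(); print(o['clock'],o['joint_pos'],o['eef_pos'],o['ft_force'],o['ft_torque'],o['grasp_force'])
M=R.from_quat(o['tool_rot']).as_matrix();print(M.round(3))
im,d,P=look('side'); save(cv2.resize(im[120:260,240:400],None,fx=5,fy=5)[:600,:800],'s2')
E
```

```text
11.35 [-0.2329605   0.56150985  0.37731833  1.3835893   0.0479425  -0.20984498] [ 0.63490969 -0.13927107  0.26240073] [-0.51554123  0.84013872 -1.95810942] [-0.01674314  0.01524896  0.00478069] 58.742462396621704
[[-1.     0.023  0.014]
 [ 0.023  0.999  0.046]
 [-0.013  0.046 -0.999]]
```

View pics/s2.png

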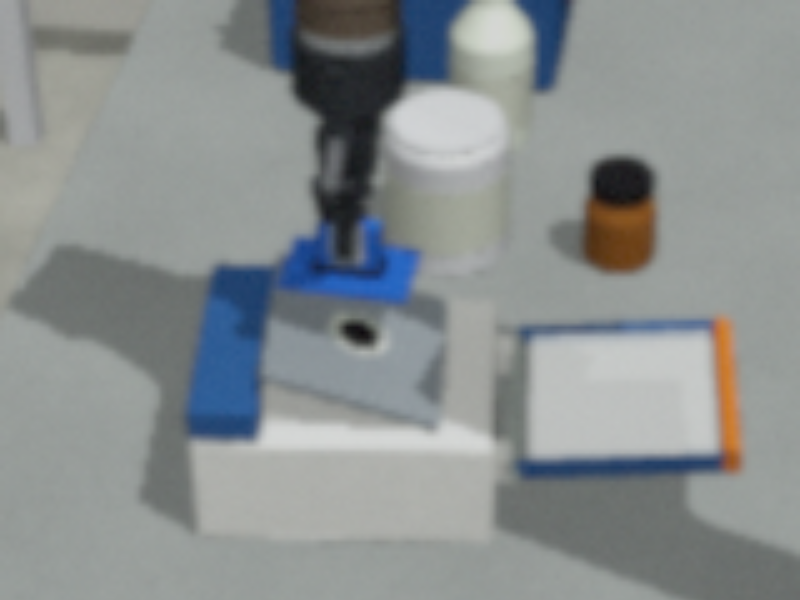

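Emit:
{"api": "step_arm", "payload": {"rows": [[[0, 0, 12], 0], [[0, 0, 24], 0], [[0, 0, 32], 0], [[0, 0, 34], 0], [[0, 0, 34], 0]]}}

```text
clock: 12.02
eef_pos: [0.6357, -0.1343, 0.2295]
tool_rot: [0.01, 1.0, 0.023, 0.007]
ft_force: [0.4, 0.1, -1.3]
grip_width: 0.0132
grasp_force: 58.9
```

Emit:
{"api": "step_arm", "payload": {"rows": [[[0, 0, 2], 0], [[0, 0, 3], 0], [[0, 0, 4], 0], [[0, 0, 4], 0]]}}

```text
clock: 12.52
eef_pos: [0.6358, -0.1348, 0.2261]
tool_rot: [0.01, 1.0, 0.023, 0.008]
ft_force: [-1.2, -0.9, 1.9]
grip_width: 0.0128
grasp_force: 59.3
```

Emit:
{"api": "step_arm", "payload": {"rows": [[[2, 0, 2], 0], [[4, 0, 4], 0], [[6, 0, 6], 0], [[6, 0, 6], 0]]}}

```text
clock: 13.02
eef_pos: [0.6324, -0.1349, 0.2232]
tool_rot: [0.01, 1.0, 0.022, 0.012]
ft_force: [0.5, -0.0, 9.1]
grip_width: 0.0133
grasp_force: 60.7
```

Emit:
{"api": "step_arm", "payload": {"rows": [[[2, 0, 2], 0], [[4, -1, 4], 0], [[6, -2, 6], 0], [[6, -2, 6], 0]]}}

```text
clock: 13.52
eef_pos: [0.6263, -0.136, 0.2168]
tool_rot: [0.01, 1.0, 0.023, 0.012]
ft_force: [0.5, 0.3, 8.9]
grip_width: 0.0129
grasp_force: 61.5
```

```bash
cat > pan.py <<'E'
from h import *
import sys
o=bot.get_obs(); print(o['clock'],o['eef_pos'].round(4),o['ft_force'].round(1),o['ft_torque'].round(2),R.from_quat(o['tool_rot']).as_matrix()[:,2].round(3))
for cam in ('top','side'):
    im,d,P=look(cam)
    p,u,v=pts(cam,np.ones(d.shape,bool),d,P); H=cv2.cvtColor(im,cv2.COLOR_RGB2HSV)[v,u].astype(int)
    m=(abs(p[:,0]-.625)<.075)&(abs(p[:,1]+.135)<.045)&(p[:,2]>.1)&(p[:,2]<.175)&(H[:,0]>100)&(H[:,0]<130)&(H[:,1]>150)&(H[:,2]>60)
    q=p[m]; print(cam,len(q))
    if len(q)<20: continue
    best=None
    rng=np.random.default_rng(0)
    for _ in range(400):
        s=q[rng.choice(len(q),3,False)]; n=np.cross(s[1]-s[0],s[2]-s[0]); n/=np.linalg.norm(n)+1e-9
        if abs(n[2])<.8: continue
        k=abs((q-s[0])@n)<.003
        if best is None or k.sum()>best.sum(): best=k
    w=q[best]; c=w.mean(0); n=np.linalg.svd(w-c,full_matrices=False)[2][2]; n*=np.sign(n[2])
    print(' plane',best.sum(),c.round(4),n.round(3),'tilt',np.degrees(np.arccos(n[2])).round(1),'rect',[np.round(t,1) for t in cv2.minAreaRect((w[:,:2]*1000).astype(np.float32))])
    if len(sys.argv)>1 and cam=='side': save(cv2.resize(im[120:260,240:400],None,fx=5,fy=5)[:600,:800],sys.argv[1])
E
python3 pan.py s3
```

```text
13.525 [ 0.6263 -0.136   0.2168] [0.5 0.3 8.9] [ 0.25 -0.68  0.03] [ 0.025  0.045 -0.999]
top 22
 plane 13 [ 0.6799 -0.1041  0.136 ] [0.255 0.557 0.79 ] tilt 37.8 rect [array([ 680.3, -104.1]), array([46.1, 10.9]), np.float64(24.0)]
side 223
 plane 139 [ 0.6325 -0.1276  0.1362] [-0.193 -0.051  0.98 ] tilt 11.5 rect [array([ 632.2, -135.6]), array([64.1, 83.9]), np.float64(89.6)]
```

View pics/s3.png

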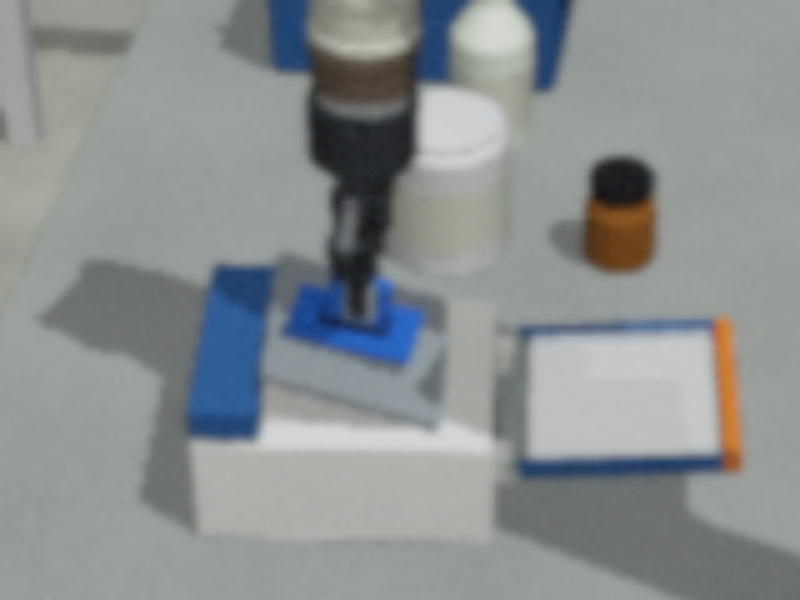

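The panel is pivoting in the grip as planned, at about 11 degrees now. I'll continue.

Emit:
{"api": "step_arm", "payload": {"rows": [[[2, 0, 2], 0], [[4, -1, 4], 0], [[5, -2, 6], 0], [[5, -2, 7], 0], [[5, -2, 7], 0]]}}

```text
clock: 14.25
eef_pos: [0.6212, -0.1373, 0.2102]
tool_rot: [0.01, 1.0, 0.023, 0.012]
ft_force: [-2.0, 1.7, 12.4]
grip_width: 0.0125
grasp_force: 63.2
```

```bash
python3 pan.py
```

```text
14.25 [ 0.6212 -0.1373  0.2102] [-2.   1.7 12.4] [ 0.41 -0.39  0.11] [ 0.024  0.046 -0.999]
top 25
 plane 12 [ 0.6704 -0.1069  0.1315] [-0.097  0.715  0.692] tilt 46.2 rect [array([ 677.6, -105.3]), array([51.8, 11.1]), np.float64(20.3)]
side 228
 plane 136 [ 0.6307 -0.1293  0.1311] [-0.273 -0.098  0.957] tilt 16.9 rect [array([ 630.9, -135.6]), array([65.7, 82.9]), np.float64(88.3)]
```

Emit:
{"api": "step_arm", "payload": {"rows": [[[0, 0, 1], 0], [[0, 0, 2], 0], [[0, 0, 3], 0], [[0, 0, 3], 0]]}}

```text
clock: 14.85
eef_pos: [0.6202, -0.137, 0.2071]
tool_rot: [0.01, 1.0, 0.023, 0.011]
ft_force: [-5.0, 1.2, 12.8]
grip_width: 0.0134
grasp_force: 64.3
```

```bash
python3 pan.py
```

```text
14.85 [ 0.6202 -0.137   0.2071] [-5.   1.2 12.8] [0.53 0.13 0.1 ] [ 0.022  0.046 -0.999]
top 28
 plane 16 [ 0.6793 -0.1063  0.1313] [ 0.391 -0.037  0.92 ] tilt 23.1 rect [array([ 679.1, -103.4]), array([25.5, 42.1]), np.float64(89.1)]
side 215
 plane 127 [ 0.6329 -0.1291  0.1293] [-0.319 -0.072  0.945] tilt 19.1 rect [array([ 631.7, -133.4]), array([61.2, 80.6]), np.float64(86.6)]
```

```bash
cat > wr.py <<'E'
from h import *
import sys
o=bot.get_obs(); print(o['clock'],o['eef_pos'].round(4),o['ft_force'].round(1),o['ft_torque'].round(2),o['grasp_force'].round(0))
im,d,P=look('wrist')
p,u,v=pts('w',np.ones(d.shape,bool),d,P); H=cv2.cvtColor(im,cv2.COLOR_RGB2HSV)[v,u].astype(int)
reg=(abs(p[:,0]-.625)<.09)&(abs(p[:,1]+.135)<.08)&(p[:,2]>.08)&(p[:,2]<.18)
def fit(q,n0,tol=.0015):
    best=None; rng=np.random.default_rng(0)
    for _ in range(500):
        s=q[rng.choice(len(q),3,False)]; n=np.cross(s[1]-s[0],s[2]-s[0]); n/=np.linalg.norm(n)+1e-12
        if abs(n@n0)<.97: continue
        k=abs((q-s[0])@n)<tol
        if best is None or k.sum()>best.sum(): best=k
    w=q[best]; c=w.mean(0); n=np.linalg.svd(w-c,full_matrices=False)[2][2]; return w,c,n*np.sign(n[2])
n0=np.array([-.326,-.038,.945])
blue=reg&(H[:,0]>100)&(H[:,0]<130)&(H[:,1]>150)&(H[:,2]>50); gray=reg&(H[:,1]<90)&(H[:,2]>70)
print(blue.sum(),gray.sum())
wb,cb,nb=fit(p[blue],n0); wg,cg,ng=fit(p[gray],n0)
print('plate',len(wb),cb.round(4),nb.round(4)); print('stage',len(wg),cg.round(4),ng.round(4),'tilt',np.degrees(np.arccos(ng[2])).round(2))
print('angle',np.arccos(nb@ng).round(4),'plate top above stage mm',((wb-cg)@ng*1e3)[[0,-1]].round(1),np.percentile((wb-cg)@ng*1e3,[2,50,98]).round(1))
yh=np.cross(ng,[1,0,0]); yh/=np.linalg.norm(yh); xh=np.cross(yh,ng)
dn=nb-ng; print('d along x',(dn@xh).round(4),'d along y',(dn@yh).round(4))
print('rect',cv2.minAreaRect((np.stack([(wb-cg)@xh,(wb-cg)@yh],1)*1000).astype(np.float32)),'window in it',((np.array([.631,-.1345,.1213])-cg)@np.stack([xh,yh],1)*1000).round(1))
if len(sys.argv)>1: save(im,sys.argv[1])
E
python3 wr.py w3
```

```text
Traceback (most recent call last):
  File "wr.py", line 3, in <module>
    o=bot.get_obs(); print(o['clock'],o['eef_pos'].round(4),o['ft_force'].round(1),o['ft_torque'].round(2),o['grasp_force'].round(0))
                                                                                                           ^^^^^^^^^^^^^^^^^^^^^^
AttributeError: 'float' object has no attribute 'round'
```

```bash
sed -i "s/,o\['grasp_force'\].round(0))/)/" wr.py; python3 wr.py w3
```

```text
14.95 [ 0.6202 -0.137   0.2071] [-5.   2.4 13.5] [0.48 0.21 0.12]
9760 41938
plate 6404 [ 0.6125 -0.1324  0.1198] [-0.3227 -0.0384  0.9457]
stage 27755 [ 0.5978 -0.136   0.1099] [-0.3308 -0.0365  0.943 ] tilt 19.44
angle 0.0088 plate top above stage mm [5.3 4.6] [3.1 4.3 5.6]
d along x 0.0086 d along y -0.0018
rect ((38.86622619628906, 3.4872589111328125), (59.863922119140625, 89.45623779296875), 88.8714828491211) window in it [35.1  2. ]
```

View pics/w3.png

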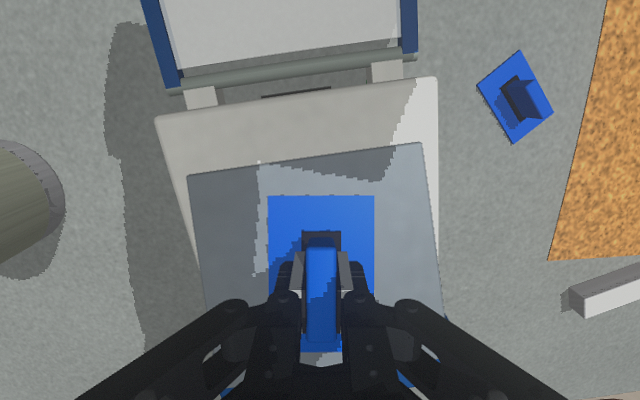

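```bash
cat >> wr.py <<'E'
x=np.array([np.cos(np.radians(6.6)),np.sin(np.radians(6.6)),0]); x-=x@ng*ng; x/=np.linalg.norm(x); y=np.cross(ng,x)
r=cv2.minAreaRect((np.stack([(wb-cg)@xh,(wb-cg)@yh],1)*1000).astype(np.float32))
C=cg+r[0][0]/1e3*xh+r[0][1]/1e3*yh
k=(abs((p-cg)@ng)<.0015)&reg; a=(p[k]-C)@x*1e3; b=(p[k]-C)@y*1e3
print('panel centre to lower edge (65)',np.percentile(a,[.1,.5,1]).round(1)); s=a<-45
print('to sides (+-70)',np.percentile(b[s],[.5,99.5]).round(1))
E
python3 wr.py
```

```text
15.0 [ 0.6202 -0.137   0.2071] [-5.3  2.9 14.2] [0.42 0.15 0.09]
9765 41885
plate 6400 [ 0.6125 -0.1324  0.1198] [-0.3218 -0.0388  0.946 ]
stage 27557 [ 0.5981 -0.1361  0.11  ] [-0.3315 -0.0375  0.9427] tilt 19.49
angle 0.0103 plate top above stage mm [5.1 3.4] [3.1 4.4 5.7]
d along x 0.0102 d along y -0.0012
rect ((38.535404205322266, 3.6028575897216797), (59.894893646240234, 89.65185546875), 89.02136993408203) window in it [34.7  2.1]
panel centre to lower edge (65) [-105.6 -104.8 -103.9]
to sides (+-70) [-69.7  76.2]
```

Emit:
{"api": "step_arm", "payload": {"rows": [[[0, 0, -0.5], 0], [[0, 0, -1], 0], [[0, 0, -1], 0], [[0, 0, -1], 0]]}}

```text
clock: 15.55
eef_pos: [0.6203, -0.1371, 0.2073]
tool_rot: [0.01, 1.0, 0.023, 0.01]
ft_force: [-2.8, 2.1, 10.5]
grip_width: 0.013
grasp_force: 63.7
```

Emit:
{"api": "step_arm", "payload": {"rows": [[[0, 0, 0], 0], [[0, 0, 0], 0], [[0, 0, 0], 0], [[0, 0, 0], 0]]}}

```text
clock: 16.05
eef_pos: [0.6203, -0.1371, 0.2073]
tool_rot: [0.01, 1.0, 0.023, 0.01]
ft_force: [-2.7, 2.7, 10.3]
grip_width: 0.013
grasp_force: 63.7
```

```bash
python3 wr.py && python3 bar.py && python3 - <<'E'
from h import *
print(bot.job_done())
E
```

```text
16.05 [ 0.6203 -0.1371  0.2073] [-2.7  2.7 10.3] [ 0.43 -0.01  0.08]
9740 41892
plate 6407 [ 0.6125 -0.1325  0.12  ] [-0.3195 -0.0383  0.9468]
stage 27692 [ 0.598  -0.1362  0.1099] [-0.3312 -0.0362  0.9429] tilt 19.46
angle 0.0125 plate top above stage mm [6.1 4.6] [3.2 4.5 5.8]
d along x 0.0124 d along y -0.0019
rect ((38.6619987487793, 3.6778221130371094), (59.791473388671875, 90.4111099243164), 89.17677307128906) window in it [34.9  2.1]
panel centre to lower edge (65) [-105.5 -104.8 -103.9]
to sides (+-70) [-69.8  77. ]
top 26 [ 0.3784 -0.2239  0.0795]
side 67 [ 0.3699 -0.1599  0.0826]
16.2
the job is handed in; nothing more can be done
None
```

I handed the job in at 16.2 s with the guard down and the blue panel still gripped and flush on the face: about 0.01 rad off parallel, roughly 4–5 mm off the window's centre and pressed with about 12 N. The hand-in returned no verdict.

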